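# Pull the filter cassette of the bench dust extractor

## Task

The dust extractor's filter is due for a check: first switch its fan off by turning the dial until its pointer stands at the off mark (the long bar with the ring), then pinch the two side catches of the filter cassette together and draw the cassette straight up out of its slot. Finish while still holding it by the pinched catches, upright and still, its underside a few centimetres clear above the machine, with the dial left at off. Leave the pencil on the machine and the tools, tape and offcuts round it where they lie.

Things in the scene. Friction and masses are not known exactly. Their poses are not given: they have to be found in the camera images.
- extractor: Grey bench-top dust extractor, 270 mm wide (its y), 180 mm deep (its x), flat deck on top at 100 mm; it is fast on the bench. Origin under its centre; its front (louvres) faces its -x, z up. On the deck the dial stands to the left (centre at x 0, y +70 mm) and the filter cassette to the right (centre of the slot at x 0, y -62 mm). A hose spigot stands out 22 mm at the back. A pencil lies on the deck along its back edge, about 74 mm behind the dial-cassette line.
- dial (a joint): Angle of the dial in rad: 0 when the pointer stands at the off mark, growing clockwise seen from above (higher fan speed; the ticks, 0.6 rad apart, grow longer). It starts somewhere between 0.5 and 1.4, turns without stops and stays where it is left (friction about 0.04 N m).
- dial_grip (a point): On the dial's axis at the height to grip it, 32 mm above the deck. The black dial has a round skirt 48 mm across whose top is 13 mm above the deck, and on it an upright grip bar 44 mm long, 14 mm thick, whose top is 42 mm above the deck. The axes turn with the dial: x runs along the bar, y across its 14 mm, and the white pointer line is on the -x end.
- off_mark (a point): Centre of the white ring at the end of the long off bar on the dial's scale, on the deck, 45 mm in front (-x of the extractor) of the dial's axis.
- cassette: Filter cassette (about 0.18 kg, 104 x 56 mm flange, filter part 84 x 46 mm and 66 mm deep) seated in a slot of the deck. Origin at the centre of its underside, x and y along the extractor's, z up; seated, the origin is 34 mm above the extractor's origin and the 4 mm flange rests on the deck. It must rise 66 mm for its underside to leave the slot; the slot leaves 1.5 mm play each side.
- pinch_point (a point): Midway between the two catch pads, at the height to pinch them: 93 mm above the cassette's origin (27 mm above the deck); axes as the cassette's. The pads stand at its +y and -y: each 22 mm wide (x), from about 3 to 39 mm above the deck, their outer faces 62 mm apart at this height, 43 mm when fully pinched. The handle block between them is 20 mm thick, flange level is 4 mm above the deck.
- catch_left (a joint): Left (+y) catch, a spring arm hinged at the foot of the cassette with a hook under the slot's lip: 0 out (hooked), 0.11 rad pinched fully in; the hook is free of the lip from 0.07. Pressing the pad takes about 2.5 N to start and 8 N at full travel (9 mm); a grip of 15 N or more brings both fully home.
- catch_right (a joint): Right (-y) catch, the mirror image: 0 out (hooked), 0.11 rad pinched fully in, free from 0.07.
- pencil: Flat carpenter's pencil, 14 x 175 x 8 mm, on the extractor's deck. Bystander, not to be moved; origin under its centre.
- offcut_11: Wood offcut, 50 x 80 x 18 mm, on the bench left of the extractor. Bystander, not to be moved; origin under its centre.
- tape_roll: Roll of masking tape, 96 mm across, 24 mm high, on the bench right of the extractor. Bystander, not to be moved; origin under its centre.
- tape_measure: Pocket tape measure, 66 x 84 x 44 mm, left on the bench. Bystander, not to be moved; origin under its centre.
- pliers: Combination pliers, 49 x 162 x 13 mm, right front. Bystander, not to be moved; origin under its centre.
- offcut_2: Wood offcut, 50 x 130 x 22 mm, left. Bystander, not to be moved; origin under its centre.
- chisel: Bench chisel, 30 x 276 x 25 mm, right rear. Bystander, not to be moved; origin under its centre.

How it is judged:
By the outcome, as a careful person would: the job done as asked, in the order asked, and still so for the second after the job is handed in, while the arm keeps its last pose, push and grip.
It also fails if it takes over 51 s, if anything falls off the work surface, if the arm or the gripper's body presses on something with over 40 N, if the wrist force passes 120 N, or if a joint passes its speed limit or range.

## Robot

A 7-joint arm with a two-finger parallel gripper is mounted at the origin on a cart in front of the work surface, level with it; the furniture and walls round the work are solid. World frame = base frame: x ahead of the robot, y to its left, z up, the work surface at z = 0. Lengths are in m, angles in rad, forces in N, time in s.
With the tool pointing down it reaches from about 0.4 to 0.85 m from the base axis. Payload 4.4 kg.
Tool frame: the origin (TCP) lies at the very end of the fingers, on their centre line; the grasp point (between the pads) lies 19 mm behind it; z points along the fingers, y is the direction in which the jaws open and shut (so a half turn about z gives the same grasp; the last joint's range is limited). The gripper opens to 94 mm and grips with 3 to 60 N. Pads are 16 mm wide; open, the fingers measure 119 mm over their backs; the gripper's body (75 mm by 177 mm) begins 78 mm behind the grasp point.
Start: joints at [-1.188, 0.628, 0.038, 1.517, -0.027, 0.996, -0.02], TCP at [0.282, 0.586, 0.205] pointing down, gripper open.
Joint ranges: [-3.06, 3.06], [-0.37, 2.12], [-1.25, 1.32], [0.18, 2.47], [-1.1, 4.24], [0.23, 1.98], [-2.94, 2.94]. Speed limits (rad/s): [2.57, 2.57, 3.14, 3.14, 3.14, 3.14, 3.14].

## Interface

Orientations are given as a unit quaternion [x, y, z, w].
In Python, from cell import sense, vision, ticket gives the robot as it stands. The module is installed in compiled form; this text tells all that it offers.
- The arm moves only by the shell command python3 -m creep 'ROWS' [OPENING] [FORCE]. ROWS is JSON, a list of rows, each a list of 6 numbers: the shift along the tool's x, y, z in m, then the turn, a rotation vector about the tool's x, y, z in degrees. A call has 1 to 12 rows; each row shifts and turns the pose as measured when the row begins, along the tool's axes as they then stand; what a row does not reach is not made up. A row lasts 1/12 s, in which the tool goes at most 41.7 mm and 7.16 degrees, less where a joint would pass 70% of its speed; a pose out of reach is approached as far as the arm can. A call is refused whole if a number of a shift passes 0.0417 or a number of a turn 7.16, either way. A call with a gripper value outside its range is refused whole. OPENING is the opening, from 0 (shut) to 1 (fully open), set as the call begins (- or left out, the last holds). The fingers move at their own pace and stop on an object; FORCE is the grip in N (left out, the last holds). Time passes only in rows, so rows that do not move let the fingers close. It gives the time, the measured TCP pose, the force and the opening at its end, in the units of the state.
- sense(): the state, without advancing time (a new reading comes with each control period).
- vision.camera(name): name is "scene" or "top" or "wrist"; returns (picture, depth): 384x512x3 uint8, red, green, blue; 384x512 float32, m along the optical axis (not along the pixel's ray), 0 where there is no reading.
- vision.camera_model(name): a dict with "K" (3x3 intrinsics, pixels), "distortion" ([k1, k2, p1, p2, k3] as OpenCV has them; the pictures are not rectified), "position" and "attitude" of the camera in the world; the wrist camera has in their place "tool_from_camera" (4x4, takes a point from camera to tool coordinates, whose origin is the TCP and whose axes are the flange's). Camera axes: x right, y up, looking along -z (the intrinsics and any distortion apply to the point x, -y, -z); pixel columns grow to the right and rows downward; lengths in m; the calibration is good to about 2 mm. A picture is of the moment at which its call begins: read the wrist's pose just before it. camera_model takes no time and is no camera call.
- ticket.hand_in(): hands the job in, once; it reports no verdict.
The state is a dict: "clock": time; "joint_positions": joint angles; "joint_velocities": joint speeds; "effort": joint torques, N m; "eef_pos": TCP position; "tool_rot": TCP orientation; "force": force on the tool from outside, world axes, zero at the start; "ft_torque": the same for the moment, N m; "gripper_width": finger opening in m.
Only numpy, scipy, OpenCV 4.12 (cv2) and the standard library are available. Lean on these libraries where they do the work, as an engineer would, in place of code of your own. Each camera call takes 0.05 s, during which the arm holds its last target.

## Working session

There is one attempt and no reset: what is moved stays moved. The work goes in short steps, Python scripts to look and compute and a shell command to move; the robot and the scene stay as the last step left them, time stands still between calls to the robot, and variables do not carry over. Pictures are saved under pics/ and viewed, and the job is handed in when it is done.

```bash
mkdir -p pics; cat > h.py <<'E'
import numpy as np, cv2
from cell import sense, vision, ticket
from scipy.spatial.transform import Rotation as R
E
python3 - <<'E'
from h import *
s=sense(); print({k:np.round(v,3).tolist() for k,v in s.items()})
for n in ("scene","top"):
    p,d=vision.camera(n); cv2.imwrite(f"pics/{n}0.png",p[:,:,::-1]); np.savez(f"{n}0.npz",p=p,d=d)
    m=vision.camera_model(n); print(n,m)
print(vision.camera_model("wrist"))
E
```

```text
{'clock': 0.0, 'joint_positions': [-1.188, 0.629, 0.038, 1.518, -0.027, 0.996, -0.02], 'joint_velocities': [-0.001, -0.001, -0.001, -0.001, 0.002, 0.0, -0.002], 'effort': [0.0, -54.974, 1.144, -18.663, -0.052, 0.024, 0.0], 'eef_pos': [0.282, 0.585, 0.205], 'tool_rot': [0.223, 0.975, -0.001, -0.0], 'force': [-0.598, 0.71, 0.019], 'ft_torque': [0.001, -0.007, -0.055], 'gripper_width': 0.094}
scene {'K': array([[426.11859242,   0.        , 258.7448182 ],
       [  0.        , 426.11859242, 191.75001781],
       [  0.        ,   0.        ,   1.        ]]), 'distortion': array([-0.13998557,  0.        ,  0.        ,  0.        ,  0.        ]), 'position': array([-0.04072374,  1.36142254,  1.00781494]), 'attitude': array([-0.10474183,  0.46196427,  0.86313313, -0.17498386])}
top {'K': array([[354.6397458 ,   0.        , 264.51853442],
       [  0.        , 354.6397458 , 191.52767825],
       [  0.        ,   0.        ,   1.        ]]), 'distortion': array([0.00143468, 0.        , 0.        , 0.        , 0.        ]), 'position': array([0.34088716, 0.09806493, 1.25480895]), 'attitude': array([ 0.0529664 , -0.05397102, -0.6986292 ,  0.71147659])}
{'K': array([[331.36919577,   0.        , 256.19624102],
       [  0.        , 331.36919577, 189.17237131],
       [  0.        ,   0.        ,   1.        ]]), 'distortion': array([-0.04648158,  0.        ,  0.        ,  0.        ,  0.        ]), 'tool_from_camera': array([[ 3.56959127e-04,  9.63043414e-01,  2.69345978e-01,
         7.83138136e-02],
       [ 9.99999890e-01, -4.26051277e-04,  1.98060459e-04,
         1.27352315e-03],
       [ 3.05496018e-04,  2.69345878e-01, -9.63043459e-01,
        -1.80002008e-01],
       [ 0.00000000e+00,  0.00000000e+00,  0.00000000e+00,
         1.00000000e+00]])}
```

View pics/top0.png

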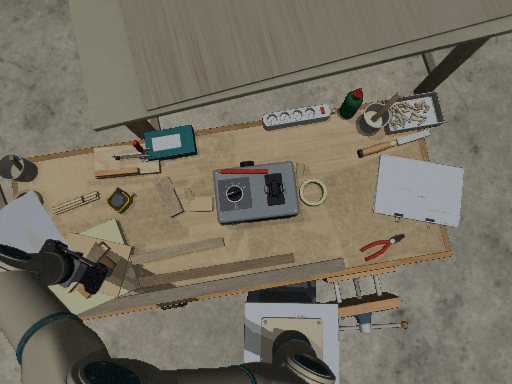

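View pics/scene0.png

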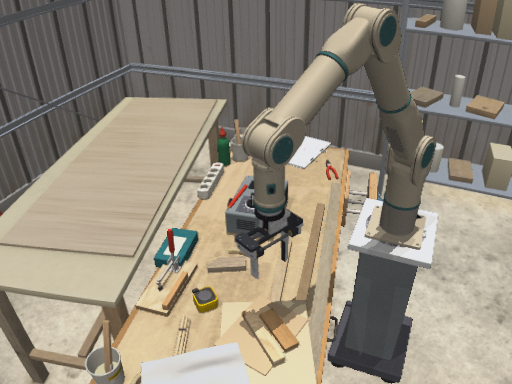

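The top view shows the extractor around (258,192), with the dial at (235,193), the cassette at (275,188), and the pencil at (243,171). I'll measure it from depth.

```bash
cat >> h.py <<'E'
def cloud(n,d,s=None,m=None):
    m=m or vision.camera_model(n); h,w=d.shape
    u,v=np.meshgrid(np.arange(w),np.arange(h))
    q=cv2.undistortPoints(np.stack([u,v],-1).reshape(-1,1,2).astype(np.float64),m['K'],m['distortion']).reshape(h,w,2)
    P=np.stack([q[...,0]*d,-q[...,1]*d,-d],-1)
    if 'position' in m: return P@R.from_quat(m['attitude']).as_matrix().T+m['position']
    T=m['tool_from_camera']; P=P@T[:3,:3].T+T[:3,3]
    return P@R.from_quat(s['tool_rot']).as_matrix().T+s['eef_pos']
E
python3 - <<'E'
from h import *
z=np.load('top0.npz'); p,d=z['p'],z['d']; P=cloud('top',d)
for uv in [(235,193),(275,188),(243,171),(225,210),(258,215),(200,30),(300,60),(330,150),(258,225)]:
    print(uv,P[uv[1],uv[0]].round(4), p[uv[1],uv[0]])
c=cv2.resize(p[150:235,200:320],None,fx=6,fy=6,interpolation=cv2.INTER_CUBIC); cv2.imwrite('pics/topz.png',c[:,:,::-1])
# deck fit
m=(abs(P[...,2]-.1)<.012)&(P[...,0]<.8)
m[:, :205]=0; m[:,310:]=0
m=cv2.morphologyEx(m.astype(np.uint8),cv2.MORPH_CLOSE,np.ones((5,5)))
n,l,st,ce=cv2.connectedComponentsWithStats(m); i=1+st[1:,4].argmax(); print(st[i])
Q=P[l==i]; r=cv2.minAreaRect(Q[:,:2].astype(np.float32)); print(r,np.median(Q[:,2]))
print(sense()['clock'])
E
```

```text
(235, 193) [0.5044 0.1916 0.141 ] [ 9 11 16]
(275, 188) [0.5249 0.0645 0.1281] [34 33 35]
(243, 171) [0.584  0.1705 0.1034] [152  35  28]
(225, 210) [0.453  0.2252 0.1068] [73 74 83]
(258, 215) [0.4391 0.1178 0.1022] [102 110 112]
(200, 30) [1.1411 0.3526 0.0223] [123 114 103]
(300, 60) [ 1.0258 -0.025   0.0246] [122 115 102]
(330, 150) [ 0.6891 -0.1375  0.0025] [151 134 106]
(258, 225) [0.4122 0.1188 0.005 ] [117 104  81]
[ 213  161   87   62 4194]
((0.47385555505752563, 0.12172502279281616), (0.26991432905197144, 0.26983049511909485), 7.885767459869385) 0.10078074987514407
0.1
```

View pics/topz.png

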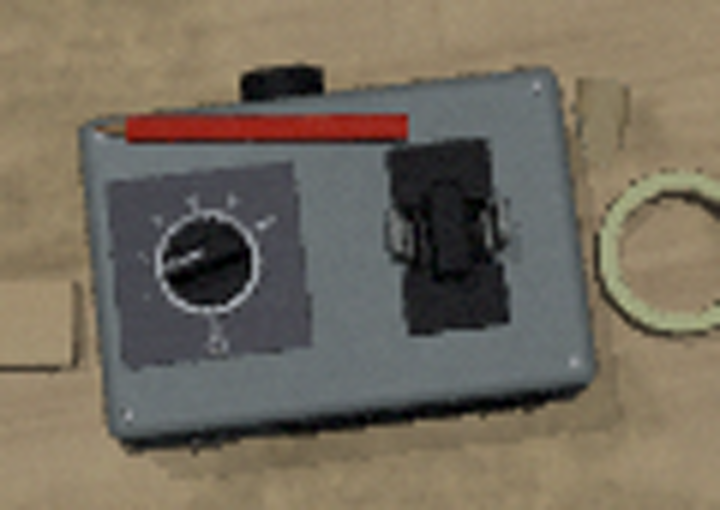

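```bash
cat >> h.py <<'E'
def plan(target,yawx=None):
    """rows info: shift in tool frame to reach target, turn about tool z so that tool x points at world yaw yawx (deg)"""
    s=sense(); M=R.from_quat(s['tool_rot']).as_matrix()
    print('pos',np.round(s['eef_pos'],4),'tilt z',M[:,2].round(4),'x yaw',round(np.degrees(np.arctan2(M[1,0],M[0,0])),2),'j',np.round(s['joint_positions'],2),'t',s['clock'],'w',s['gripper_width'],'F',np.round(s['force'],1))
    print('tool shift mm',(1000*M.T@(np.array(target)-s['eef_pos'])).round(1))
    if yawx is not None:
        y=np.radians(yawx); c=np.array([np.cos(y),np.sin(y),0]); z=np.array([0,0,-1.]); W=np.stack([c,np.cross(z,c),z],1)
        print('rotvec deg',np.degrees(R.from_matrix(M.T@W).as_rotvec()).round(2))
E
python3 - <<'E'
from h import *
plan([.49,.12,.29],None)
print(R.from_quat(sense()['tool_rot']).as_matrix().round(3))
E
```

```text
pos [0.2817 0.5851 0.2047] tilt z [-7.0e-04 -1.5e-03 -1.0e+00] x yaw 154.29 j [-1.19  0.63  0.04  1.52 -0.03  1.   -0.02] t 0.1 w 0.09420603845227243 F [-0.7 -0.1 -0.1]
tool shift mm [-389.4 -328.8  -84.8]
[[-0.901  0.434 -0.001]
 [ 0.434  0.901 -0.002]
 [-0.    -0.002 -1.   ]]
```

```bash
python3 -m creep '[[-0.03,-0.0253,-0.0065,0,0,0],[-0.03,-0.0253,-0.0065,0,0,0],[-0.03,-0.0253,-0.0065,0,0,0],[-0.03,-0.0253,-0.0065,0,0,0],[-0.03,-0.0253,-0.0065,0,0,0],[-0.03,-0.0253,-0.0065,0,0,0],[-0.03,-0.0253,-0.0065,0,0,0],[-0.03,-0.0253,-0.0065,0,0,0],[-0.03,-0.0253,-0.0065,0,0,0],[-0.03,-0.0253,-0.0065,0,0,0],[-0.03,-0.0253,-0.0065,0,0,0],[-0.03,-0.0253,-0.0065,0,0,0]]'
python3 -c "
from h import *
plan([.49,.12,.29],115)"
```

```text
clock: 1.1
eef_pos: [0.4748, 0.1461, 0.2779]
tool_rot: [0.212, 0.977, -0.003, -0.006]
force: [1.0, 0.3, -0.4]
gripper_width: 0.0943
pos [0.4748 0.1461 0.2779] tilt z [-0.0125 -0.0043 -0.9999] x yaw 155.48 j [-0.43  0.33  0.11  1.83 -0.04  1.    0.83] t 1.1 w 0.0942574748257387 F [ 1.   0.3 -0.4]
tool shift mm [-24.5 -17.6 -12.2]
rotvec deg [-0.69 -0.34 40.48]
```

```bash
python3 -m creep '[[0,0,-0.004,-0.7,-0.3,6.8],[0,0,-0.004,0,0,6.8],[0,0,-0.004,0,0,6.8],[0,0,0,0,0,6.8],[0,0,0,0,0,6.8],[0,0,0,0,0,6.5],[0,0,0,0,0,0]]' 0.5
cat > look.py <<'E'
from h import *
import sys
n=sys.argv[1]; s=sense(); p,d=vision.camera('wrist'); np.savez(n+'.npz',p=p,d=d,pos=s['eef_pos'],rot=s['tool_rot'])
cv2.imwrite(f'pics/{n}.png',cv2.resize(p,None,fx=1.5,fy=1.5)[:,:,::-1]); plan([.49,.12,.29],115)
E
python3 look.py w1
```

```text
clock: 1.68
eef_pos: [0.4793, 0.1293, 0.2909]
tool_rot: [0.555, 0.832, -0.001, 0.0]
force: [0.4, 1.1, 0.0]
gripper_width: 0.0508
pos [0.4792 0.1294 0.2908] tilt z [-2.0e-04 -1.4e-03 -1.0e+00] x yaw 112.82 j [-0.53  0.32  0.28  1.82 -0.1   1.01  0.19] t 1.7333 w 0.04843378993492112 F [ 0.9  0.2 -0. ]
tool shift mm [-12.8   6.3   0.8]
rotvec deg [-0.04  0.07 -2.18]
```

View pics/w1.png

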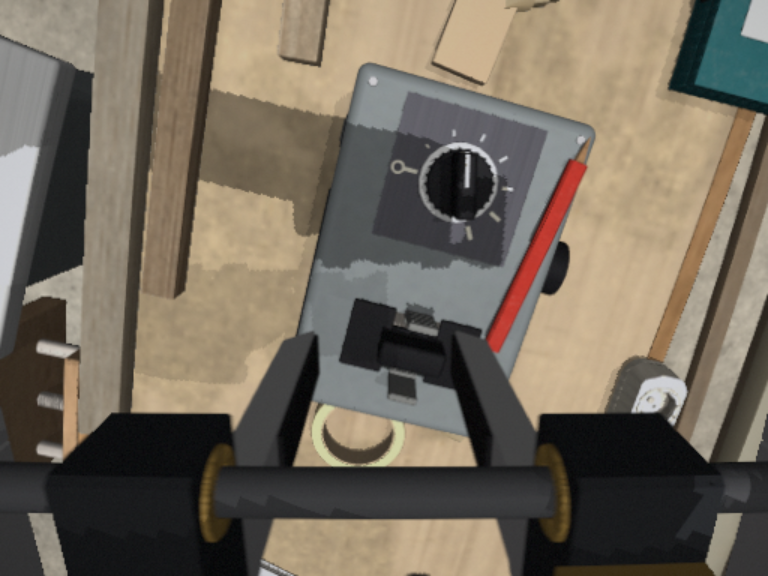

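Wrist view: dial at (458,182) with its pointer straight up (468,165), off ring at (398,167), cassette handle at (412,350), pads at (422,318) and (402,388).

```bash
python3 - <<'E'
from h import *
z=np.load('w1.npz'); p,d=z['p'],z['d']; s=dict(eef_pos=z['pos'],tool_rot=z['rot']); P=cloud('wrist',d,s)
# bar top
m=(P[...,2]>.134)&(P[...,2]<.15)
u0=np.zeros_like(m); u0[90:155,270:345]=1; b=m&u0
r=cv2.minAreaRect(P[b][:,:2].astype(np.float32)); print('bar',r,np.median(P[b][:,2]),b.sum(), P[b][:,:2].mean(0))
# deck plane
dk=(abs(P[...,2]-.1)<.01); u=np.zeros_like(m); u[40:225,190:400]=1; print('deck z',np.median(P[dk&u][:,2]))
# white pixels on the deck panel
br=p.min(-1)>150
# ring
x=np.zeros_like(m); x[104:118,258:273]=1; q=P[x&(p.min(-1)>130)]; print('ring',q.mean(0),len(q))
x=np.zeros_like(m); x[100:126,306:318]=1; q=P[x&(p.min(-1)>120)]; print('ptr',len(q),q.mean(0)); 
c=q[:,:2]-q[:,:2].mean(0); v=np.linalg.svd(c)[2][0]; print('ptr dir',np.degrees(np.arctan2(v[1],v[0])))
# screws
for uv in [(374,81),(581,140)]:
    a,bb=uv[0]/1.5,uv[1]/1.5; print('screw',P[int(round(bb)),int(round(a))])
# pencil pixels
rd=(p[...,0]>110)&(p[...,1]<70)&(P[...,2]>.09); r=cv2.minAreaRect(P[rd][:,:2].astype(np.float32)); print('pencil',r)
# cassette: z hist
x=np.zeros_like(m); x[195:275,225:330]=1
for lo,hi in [(.125,.136),(.136,.142),(.142,.16)]:
    q=P[x&(P[...,2]>lo)&(P[...,2]<hi)]; 
    if len(q)>5: print('cas',lo,len(q),cv2.minAreaRect(q[:,:2].astype(np.float32)))
for uv in [(422,318),(402,388),(412,350)]:
    print(uv,P[int(uv[1]/1.5),int(uv[0]/1.5)])
c=cv2.resize(p[185:280,190:340],None,fx=5,fy=5,interpolation=cv2.INTER_CUBIC); cv2.imwrite('pics/w1c.png',c[:,:,::-1])
c=cv2.resize(p[40:185,230:400],None,fx=4,fy=4,interpolation=cv2.INTER_CUBIC); cv2.imwrite('pics/w1d.png',c[:,:,::-1])
E
```

```text
bar ((0.5091857314109802, 0.19946807622909546), (0.013929770328104496, 0.043705880641937256), 23.063392639160156) 0.14243818649822157 644 [0.50856798 0.19901024]
deck z 0.1011886450181049
ring [0.46599696 0.19249105 0.10197902] 28
ptr 77 [0.50442231 0.21036069 0.14434713]
ptr dir -46.629698039131746
screw [0.42626314 0.23974996 0.10243074]
screw [0.578617   0.26116826 0.10165504]
pencil ((0.5418339967727661, 0.15497419238090515), (0.14480389654636383, 0.14876049757003784), 18.204622268676758)
cas 0.125 917 ((0.5268461108207703, 0.06968393921852112), (0.049398526549339294, 0.059281352907419205), 39.86688232421875)
cas 0.136 224 ((0.5277279019355774, 0.06846316158771515), (0.021973377093672752, 0.0630437359213829), 7.967695713043213)
(422, 318) [0.52360288 0.09778519 0.11911952]
(402, 388) [0.53085769 0.04298129 0.12647041]
(412, 350) [0.52394913 0.07569275 0.13069614]
```

View pics/w1d.png

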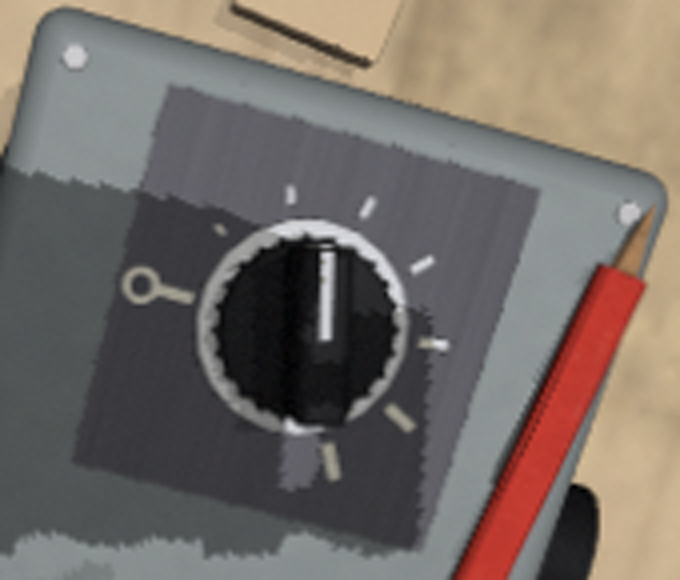

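View pics/w1c.png

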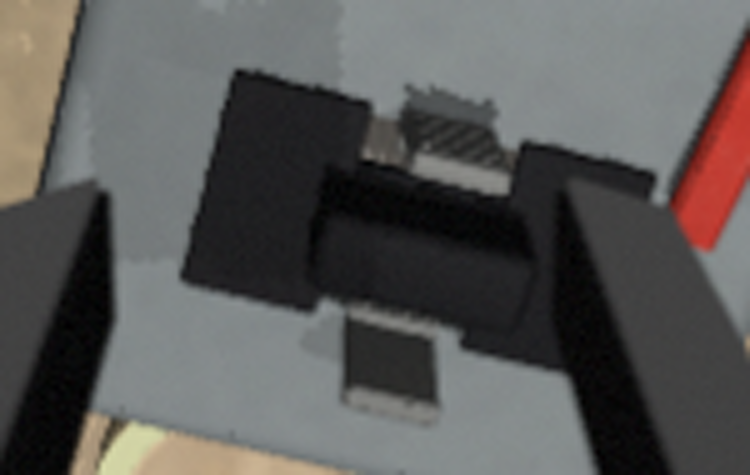

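```bash
python3 -c "
from h import *
plan([.5092,.1995,.16],113.06)"
```

```text
pos [0.4792 0.1294 0.2908] tilt z [-2.0e-04 -1.4e-03 -1.0e+00] x yaw 112.82 j [-0.53  0.32  0.28  1.82 -0.1   1.01  0.19] t 1.7333 w 0.04843378993492112 F [ 0.9  0.2 -0. ]
tool shift mm [ 53.2  54.9 130.7]
rotvec deg [-0.04  0.07 -0.24]
```

```bash
python3 -m creep '[[0.0133,0.0137,0.026,0,0,-0.24],[0.0133,0.0137,0.026,0,0,0],[0.0133,0.0137,0.026,0,0,0],[0.0133,0.0137,0.026,0,0,0],[0,0,0.01,0,0,0],[0,0,0,0,0,0]]' 0.5
python3 look.py w2
python3 -c "
from h import *
plan([.5092,.1995,.118],113.06)"
```

```text
clock: 2.23
eef_pos: [0.5112, 0.2031, 0.1733]
tool_rot: [0.542, 0.84, 0.002, 0.001]
force: [-0.1, 0.2, 0.2]
gripper_width: 0.0471
pos [0.5113 0.2036 0.1741] tilt z [ 0.0045  0.0022 -1.    ] x yaw 114.29 j [-0.58  0.53  0.23  1.84 -0.16  0.78  0.15] t 2.2833 w 0.046987520471800034 F [ 0.6  0.9 -0.3]
tool shift mm [ -67.4  -53.3 -116.2]
rotvec deg [ 0.29 -0.01 -0.71]
pos [0.5113 0.2036 0.1741] tilt z [ 0.0045  0.0022 -1.    ] x yaw 114.29 j [-0.58  0.53  0.23  1.84 -0.16  0.78  0.15] t 2.2833 w 0.046987520471800034 F [ 0.6  0.9 -0.3]
tool shift mm [-2.9 -3.9 56.1]
rotvec deg [ 0.29 -0.01  1.23]
```

View pics/w2.png

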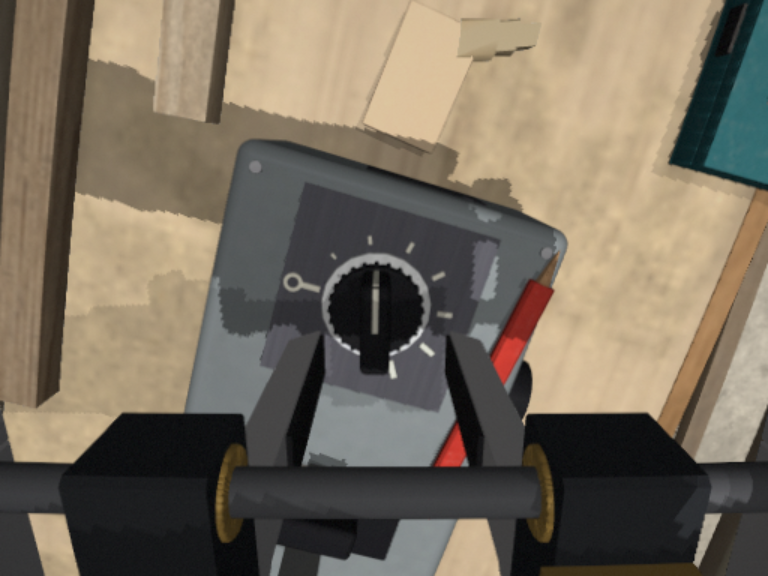

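The dial is roughly centred between the fingers (bar at (375,320), fingers at 322 and 448). I'll correct the position and descend.

```bash
python3 -m creep '[[-0.0029,-0.0039,0.014,0.29,0,1.23],[0,0,0.014,0,0,0],[0,0,0.014,0,0,0],[0,0,0.012,0,0,0],[0,0,0,0,0,0]]'
python3 -c "
from h import *
plan([.5092,.1995,.118],113.06)"
```

```text
clock: 2.7
eef_pos: [0.5122, 0.1988, 0.1236]
tool_rot: [0.549, 0.836, 0.003, 0.002]
force: [-0.2, -0.7, -0.7]
gripper_width: 0.0467
pos [0.5122 0.1988 0.1236] tilt z [ 0.007   0.0038 -1.    ] x yaw 113.46 j [-0.56  0.6   0.2   1.89 -0.19  0.66  0.17] t 2.7 w 0.046713127465063765 F [-0.2 -0.7 -0.7]
tool shift mm [ 1.8 -2.5  5.6]
rotvec deg [ 0.45 -0.04  0.4 ]
```

```bash
python3 -m creep '[[0.0018,-0.0025,0.0056,0.45,0,0.4],[0,0,0,0,0,0]]'
python3 -c "
from h import *
plan([.5092,.1995,.118],113.06)"
```

```text
clock: 2.87
eef_pos: [0.5099, 0.1991, 0.1196]
tool_rot: [0.552, 0.834, 0.001, 0.0]
force: [-0.8, 0.1, 0.2]
gripper_width: 0.0476
pos [0.5099 0.1991 0.1196] tilt z [ 0.0012  0.0015 -1.    ] x yaw 113.06 j [-0.56  0.61  0.21  1.9  -0.19  0.66  0.17] t 2.8667 w 0.047604092235491356 F [-0.8  0.1  0.2]
tool shift mm [ 0.7 -0.5  1.6]
rotvec deg [ 0.1  -0.05 -0.  ]
```

```bash
python3 -m creep '[[0,0,0,0,0,0],[0,0,0,0,0,0],[0,0,0,0,0,0],[0,0,0,0,0,0],[0,0,0,0,0,0],[0,0,0,0,0,0]]' 0 15
python3 -c "
from h import *
plan([.5092,.1995,.118],188)"
```

```text
clock: 3.37
eef_pos: [0.5086, 0.1982, 0.1228]
tool_rot: [0.551, 0.834, 0.0, -0.001]
force: [-0.2, 0.3, -0.8]
gripper_width: 0.014
pos [0.5086 0.1982 0.1228] tilt z [-5.0e-04  1.4e-03 -1.0e+00] x yaw 113.12 j [-0.56  0.6   0.21  1.9  -0.19  0.66  0.17] t 3.3667 w 0.013993799051635489 F [-0.2  0.3 -0.8]
tool shift mm [1.  1.1 4.8]
rotvec deg [ 6.000e-02 -7.000e-02 -7.488e+01]
```

```bash
python3 -m creep '[[0.001,0.001,0.001,0,0,-5],[0,0,0.001,0,0,-6],[0,0,0.001,0,0,-6],[0,0,0.001,0,0,-6],[0,0,0,0,0,-6],[0,0,0,0,0,-6]]'
python3 -c "
from h import *
plan([.5092,.1995,.120],188)"
```

```text
clock: 3.87
eef_pos: [0.5084, 0.1981, 0.1228]
tool_rot: [0.263, 0.965, -0.0, -0.0]
force: [0.1, 0.4, -3.1]
gripper_width: 0.0139
pos [0.5084 0.1981 0.1228] tilt z [-1.e-04 -0.e+00 -1.e+00] x yaw 149.52 j [-0.44  0.59  0.02  1.89 -0.02  0.66  0.64] t 3.8667 w 0.013947916078846087 F [ 0.1  0.4 -3.1]
tool shift mm [0.1 1.6 2.8]
rotvec deg [-0.000e+00 -1.000e-02 -3.848e+01]
```

```bash
python3 -m creep '[[0,0,0,0,0,-6.4],[0,0,0,0,0,-6.4],[0,0,0,0,0,-6.4],[0,0,0,0,0,-6.4],[0,0,0,0,0,-6.2],[0,0,0,0,0,-5.5],[0,0,0,0,0,0]]'
python3 -c "
from h import *
plan([.5092,.1995,.120],188)"
```

```text
clock: 4.45
eef_pos: [0.5083, 0.1978, 0.1227]
tool_rot: [-0.077, 0.997, 0.0, -0.0]
force: [-0.2, 1.1, -0.7]
gripper_width: 0.014
pos [0.5083 0.1978 0.1227] tilt z [-2.e-04  6.e-04 -1.e+00] x yaw -171.21 j [-0.3   0.59 -0.18  1.89  0.16  0.67  1.15] t 4.45 w 0.01404814570756096 F [-0.2  1.1 -0.7]
tool shift mm [-1.1  1.6  2.8]
rotvec deg [ 0.04 -0.01  0.79]
```

```bash
python3 -m creep '[[0,0,0,0,0,0.8],[0,0,0,0,0,0],[0,0,0,0,0,0]]'
python3 -c "
from h import *
plan([.5092,.1995,.120],188)"
```

```text
clock: 4.7
eef_pos: [0.5084, 0.1978, 0.1228]
tool_rot: [-0.066, 0.998, 0.001, -0.0]
force: [-1.4, 0.9, 0.8]
gripper_width: 0.014
pos [0.5084 0.1978 0.1228] tilt z [-3.e-04  1.e-03 -1.e+00] x yaw -172.49 j [-0.31  0.59 -0.17  1.89  0.15  0.67  1.13] t 4.7 w 0.013967632007240311 F [-1.4  0.9  0.8]
tool shift mm [-1.1  1.6  2.8]
rotvec deg [ 0.06 -0.01 -0.49]
```

Now 187.5°, within half a degree. Open and rise straight up, then look.

```bash
python3 -m creep '[[0,0,0,0,0,-0.4],[0,0,0,0,0,0],[0,0,0,0,0,0],[0,0,0,0,0,0],[0,0,-0.02,0,0,0],[0,0,-0.03,0,0,0],[0,0,-0.04,0,0,0],[0,0,-0.04,0,0,0],[0,0,0,0,0,0]]' 0.5
python3 look.py w3
python3 - <<'E'
from h import *
z=np.load('w3.npz'); p,d=z['p'],z['d']; s=dict(eef_pos=z['pos'],tool_rot=z['rot']); P=cloud('wrist',d,s)
b=(P[...,2]>.134)&(P[...,2]<.15)&(np.hypot(P[...,0]-.509,P[...,1]-.1995)<.035)
print('bar',cv2.minAreaRect(P[b][:,:2].astype(np.float32)),b.sum())
E
```

```text
clock: 5.45
eef_pos: [0.5079, 0.1978, 0.2559]
tool_rot: [-0.068, 0.998, -0.0, -0.002]
force: [1.1, 1.8, 0.8]
gripper_width: 0.047
pos [0.5065 0.197  0.2531] tilt z [-0.0074 -0.0027 -1.    ] x yaw -172.26 j [-0.28  0.43 -0.2   1.74  0.1   0.98  1.18] t 5.5 w 0.047215352545238794 F [-0.1  0.6 -0.7]
tool shift mm [ 27.  -74.2 -36.6]
rotvec deg [-0.36 -0.32 72.74]
bar ((0.5086118578910828, 0.19904300570487976), (0.043341267853975296, 0.013966424390673637), 7.474381446838379) 719
```

View pics/w3.png

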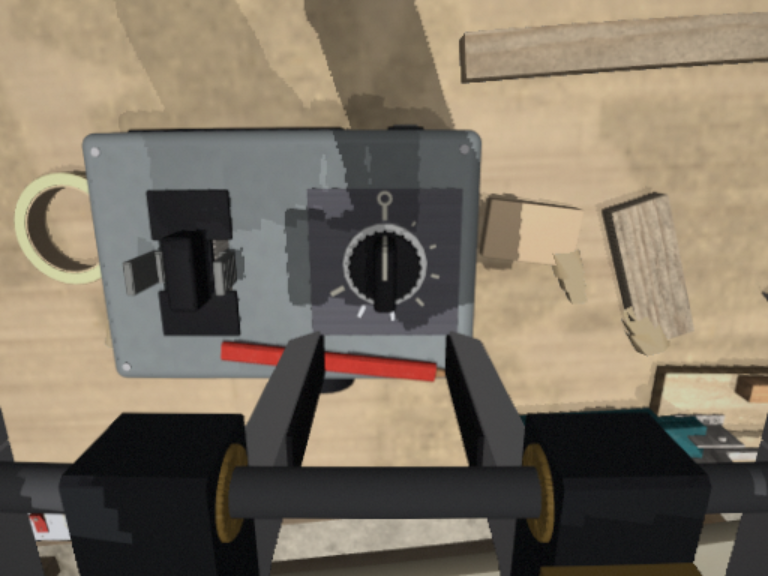

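Pointer at (384,255) points straight at the ring (384,199), so the dial is off. Next I'll measure the cassette.

```bash
python3 - <<'E'
from h import *
z=np.load('w3.npz'); p,d=z['p'],z['d']; s=dict(eef_pos=z['pos'],tool_rot=z['rot']); P=cloud('wrist',d,s)
near=np.hypot(P[...,0]-.5277,P[...,1]-.0685)<.08
u=np.zeros_like(near); u[110:230,70:170]=1; near&=u
b=near&(P[...,2]>.136)&(P[...,2]<.146); print('pads/handle',cv2.minAreaRect(P[b][:,:2].astype(np.float32)),b.sum())
b=near&(P[...,2]<.112)&(P[...,2]>.09)&(p.max(-1)<45); print('flange',cv2.minAreaRect(P[b][:,:2].astype(np.float32)),b.sum(),np.median(P[b][:,2]))
q=P[near]; print(np.percentile(q[:,2],[50,90,95,99,100]))
x=np.zeros_like(near); x[127:138,250:262]=1; q=P[x&(p.min(-1)>105)]; print('ring',q.mean(0),len(q))
for uv in [(95,152),(464,149),(125,367)]: print(P[round(uv[1]/1.5),round(uv[0]/1.5)])
plan([.5277,.0685,.16],188)
E
```

```text
pads/handle ((0.5274072885513306, 0.0682295709848404), (0.022336672991514206, 0.0634477436542511), 7.7943034172058105) 353
flange ((0.5260671377182007, 0.0694456547498703), (0.10130927711725235, 0.057688385248184204), 7.726822376251221) 3044 0.10487386659202559
[0.10204432 0.1304235  0.13161535 0.13985856 0.14187745]
ring [0.46421641 0.19256961 0.10216643] 27
[ 0.45864184 -0.00142608  0.10277622]
[0.42519026 0.23946181 0.10173738]
[0.61260858 0.01831712 0.10244678]
pos [0.5065 0.197  0.2531] tilt z [-0.0074 -0.0027 -1.    ] x yaw -172.26 j [-0.28  0.43 -0.2   1.74  0.1   0.98  1.18] t 5.5 w 0.047215352545238794 F [-0.1  0.6 -0.7]
tool shift mm [  -4.4 -130.1   93.2]
rotvec deg [-0.09 -0.44 -0.25]
```

```bash
python3 -m creep '[[-0.001,-0.0325,0.005,-0.1,-0.4,-0.2],[-0.001,-0.0325,0.01,0,0,0],[-0.001,-0.0325,0.02,0,0,0],[-0.001,-0.0325,0.02,0,0,0],[0,0,0.01,0,0,0],[0,0,0,0,0,0]]' 1
python3 look.py w4
python3 -c "
from h import *
plan([.5274,.0685,.109],187.9)"
```

```text
clock: 6.0
eef_pos: [0.5284, 0.0666, 0.1832]
tool_rot: [-0.072, 0.997, 0.001, 0.001]
force: [-0.4, 0.2, 0.4]
gripper_width: 0.0833
pos [0.5287 0.0658 0.1838] tilt z [ 0.0016  0.0014 -1.    ] x yaw -171.78 j [-0.05  0.49 -0.18  1.87  0.12  0.79  1.42] t 6.05 w 0.08758541928847158 F [ 0.5 -0.4  0.1]
tool shift mm [  30.4   59.3 -106.2]
rotvec deg [1.200e-01 5.000e-02 7.322e+01]
pos [0.5287 0.0658 0.1838] tilt z [ 0.0016  0.0014 -1.    ] x yaw -171.78 j [-0.05  0.49 -0.18  1.87  0.12  0.79  1.42] t 6.05 w 0.08758541928847158 F [ 0.5 -0.4  0.1]
tool shift mm [ 1.   2.8 74.8]
rotvec deg [0.07 0.1  0.32]
```

View pics/w4.png

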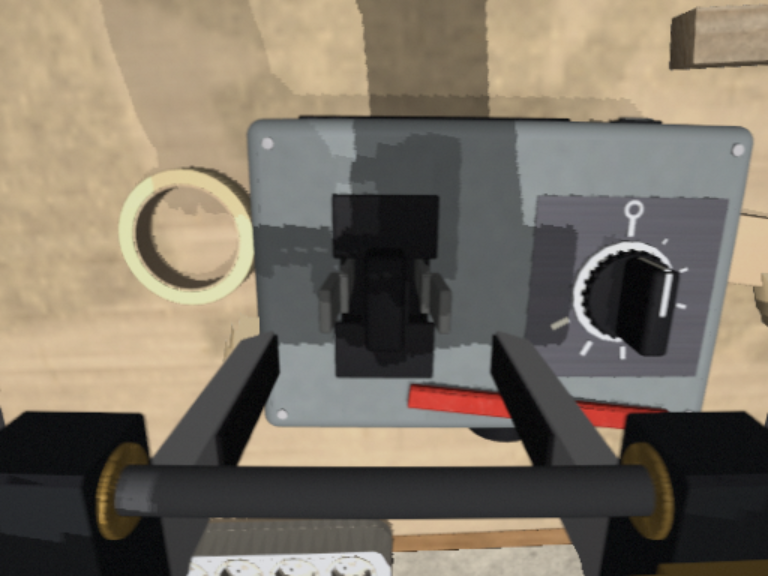

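Handle (385,300) sits midway between the fingers (278 and 492). Descend.

```bash
python3 -m creep '[[0.001,0.002,0.014,0.07,0.1,0.3],[0,0,0.015,0,0,0],[0,0,0.015,0,0,0],[0,0,0.015,0,0,0],[0,0,0,0,0,0]]'
python3 -c "
from h import *
plan([.5274,.0685,.109],187.9)"
```

```text
clock: 6.47
eef_pos: [0.5287, 0.0729, 0.1244]
tool_rot: [-0.072, 0.997, 0.001, 0.002]
force: [-0.3, 0.2, 0.1]
gripper_width: 0.0941
pos [0.5287 0.0729 0.1244] tilt z [ 0.0038  0.0028 -1.    ] x yaw -171.8 j [-0.08  0.58 -0.16  1.92  0.14  0.65  1.39] t 6.4667 w 0.09409415463780654 F [-0.3  0.2  0.1]
tool shift mm [ 2.  -4.2 15.4]
rotvec deg [0.13 0.24 0.3 ]
```

```bash
python3 -m creep '[[0.001,-0.003,0.008,0.13,0.24,0.3],[0.0005,0,0.007,0,0,0],[0,0,0,0,0,0]]'
python3 -c "
from h import *
plan([.5274,.0685,.109],187.9)"
```

```text
clock: 6.72
eef_pos: [0.5285, 0.0724, 0.1099]
tool_rot: [-0.071, 0.998, 0.001, 0.001]
force: [-0.2, -0.6, 0.1]
gripper_width: 0.0941
pos [0.5285 0.0724 0.1099] tilt z [ 0.0018  0.0011 -1.    ] x yaw -171.9 j [-0.09  0.6  -0.15  1.93  0.15  0.62  1.38] t 6.7167 w 0.09413471142839504 F [-0.2 -0.6  0.1]
tool shift mm [ 1.6 -3.7  0.9]
rotvec deg [0.05 0.11 0.2 ]
```

```bash
python3 -m creep '[[0.0015,-0.0037,0.001,0,0.1,0.2],[0,-0.001,0,0,0,0],[0,0,0,0,0,0]]'
python3 -c "
from h import *
plan([.5274,.0685,.109],187.9)"
```

```text
clock: 6.97
eef_pos: [0.5284, 0.0677, 0.1099]
tool_rot: [-0.069, 0.998, 0.001, 0.001]
force: [0.2, 0.3, -0.2]
gripper_width: 0.094
pos [0.5284 0.0677 0.1099] tilt z [ 0.0018  0.0012 -1.    ] x yaw -172.09 j [-0.08  0.6  -0.15  1.94  0.15  0.62  1.39] t 6.9667 w 0.09404072924747021 F [ 0.2  0.3 -0.2]
tool shift mm [0.8 1.  0.9]
rotvec deg [0.05 0.11 0.01]
```

```bash
python3 -m creep '[[0,0,0,0,0,0],[0,0,0,0,0,0],[0,0,0,0,0,0],[0,0,0,0,0,0],[0,0,0,0,0,0],[0,0,0,0,0,0],[0,0,0,0,0,0],[0,0,0,0,0,0]]' 0 28
python3 -c "
from h import *
plan([.5274,.0685,.109],187.9)"
```

```text
clock: 7.63
eef_pos: [0.5294, 0.0674, 0.112]
tool_rot: [-0.069, 0.998, 0.001, 0.002]
force: [-1.0, -1.0, 0.2]
gripper_width: 0.044
pos [0.5294 0.0674 0.112 ] tilt z [ 0.0048  0.0015 -1.    ] x yaw -172.14 j [-0.08  0.59 -0.15  1.94  0.15  0.62  1.39] t 7.6333 w 0.043992869515208415 F [-1.  -1.   0.2]
tool shift mm [1.9 1.4 3. ]
rotvec deg [ 0.05  0.29 -0.04]
```

Pinched: 44 mm, against 43 mm fully home. Lift gently.

```bash
python3 -m creep '[[0,0,-0.003,0,0.15,0],[0,0,-0.004,0,0.1,0],[0,0,-0.005,0,0,0],[0,0,-0.005,0,0,0],[0,0,0,0,0,0]]'
python3 -c "
from h import *
plan([.5284,.0677,.22],187.9)"
```

```text
clock: 8.05
eef_pos: [0.5286, 0.0672, 0.1293]
tool_rot: [-0.069, 0.998, 0.0, -0.001]
force: [0.2, -0.5, -2.5]
gripper_width: 0.0425
pos [0.5286 0.0672 0.1293] tilt z [-2.1e-03  6.0e-04 -1.0e+00] x yaw -172.13 j [-0.07  0.57 -0.16  1.92  0.14  0.67  1.39] t 8.05 w 0.04250650720519693 F [ 0.2 -0.5 -2.5]
tool shift mm [  0.4   0.6 -90.7]
rotvec deg [ 0.05 -0.12 -0.03]
```

```bash
python3 -m creep '[[0,0,-0.01,0,-0.1,0],[0,0,-0.012,0,0,0],[0,0,-0.012,0,0,0],[0,0,0,0,0,0]]'
python3 -c "
from h import *
plan([.5284,.0677,.22],187.9)"
```

```text
clock: 8.38
eef_pos: [0.5293, 0.0673, 0.1661]
tool_rot: [-0.069, 0.998, 0.001, 0.001]
force: [1.2, 1.0, -2.1]
gripper_width: 0.0423
pos [0.5293 0.0673 0.1661] tilt z [ 0.001   0.0013 -1.    ] x yaw -172.12 j [-0.06  0.52 -0.17  1.88  0.12  0.75  1.41] t 8.3833 w 0.042333594915027854 F [ 1.2  1.  -2.1]
tool shift mm [  0.7   0.5 -53.9]
rotvec deg [ 0.06  0.07 -0.02]
```

```bash
python3 -m creep '[[0,0,-0.012,0,0.05,0],[0,0,-0.012,0,0,0],[0,0,-0.012,0,0,0],[0,0,-0.012,0,0,0],[0,0,-0.006,0,0,0],[0,0,0,0,0,0],[0,0,0,0,0,0]]'
python3 -c "
from h import *
plan([.5284,.0677,.22],187.9)"
```

```text
clock: 8.97
eef_pos: [0.5269, 0.0667, 0.2221]
tool_rot: [-0.069, 0.998, 0.0, -0.001]
force: [1.1, -0.8, -1.7]
gripper_width: 0.0425
pos [0.5269 0.0667 0.2221] tilt z [-2.6e-03  4.0e-04 -1.0e+00] x yaw -172.13 j [-0.05  0.44 -0.18  1.82  0.1   0.89  1.43] t 8.9667 w 0.0424754502379058 F [ 1.1 -0.8 -1.7]
tool shift mm [-1.7  0.8  2.1]
rotvec deg [ 0.04 -0.15 -0.03]
```

Rise is about 110 mm, so the underside should be about 44 mm above the deck. I'll check with the cameras.

```bash
python3 -m creep '[[0,0,0,0,-0.1,0],[0,0,0,0,0,0],[0,0,0,0,0,0],[0,0,0,0,0,0],[0,0,0,0,0,0]]'
python3 look.py w5
python3 - <<'E'
from h import *
p,d=vision.camera('scene'); P=cloud('scene',d)
c=cv2.resize(p[150:260,190:330],None,fx=5,fy=5,interpolation=cv2.INTER_CUBIC); cv2.imwrite('pics/s5.png',c[:,:,::-1])
t,dt=vision.camera('top'); cv2.imwrite('pics/t5.png',cv2.resize(t[150:235,190:330],None,fx=5,fy=5,interpolation=cv2.INTER_CUBIC)[:,:,::-1])
n=(np.hypot(P[...,0]-.527,P[...,1]-.068)<.07)&(P[...,2]>.115)&(p.max(-1)<60)
print('z low of cassette',np.percentile(P[n][:,2],[0,1,5,50,99]),n.sum())
z=np.load('w5.npz'); q,d=z['p'],z['d']; P=cloud('wrist',d,dict(eef_pos=z['pos'],tool_rot=z['rot']))
b=(P[...,2]>.134)&(P[...,2]<.15)&(np.hypot(P[...,0]-.509,P[...,1]-.1995)<.035)
print('bar',cv2.minAreaRect(P[b][:,:2].astype(np.float32)),b.sum())
b=(P[...,2]>.2)&(P[...,2]<.23)&(np.hypot(P[...,0]-.527,P[...,1]-.068)<.08)
A=P[b]; print('flange',len(A),cv2.minAreaRect(A[:,:2].astype(np.float32)),np.median(A[:,2]))
E
```

```text
clock: 9.38
eef_pos: [0.5248, 0.0663, 0.2192]
tool_rot: [-0.069, 0.998, 0.0, -0.003]
force: [0.5, 0.3, -2.4]
gripper_width: 0.0425
pos [0.5248 0.0663 0.2191] tilt z [-6.2e-03 -2.0e-04 -1.0e+00] x yaw -172.12 j [-0.05  0.45 -0.18  1.83  0.1   0.88  1.43] t 9.4333 w 0.042728496683772564 F [ 0.2 -1.2 -3.1]
tool shift mm [ 27.6  58.  -70.6]
rotvec deg [-0.19 -0.33 72.88]
z low of cassette [0.13932368 0.14409251 0.1503032  0.36925433 0.61810035] 810
bar ((0.5087379217147827, 0.19840554893016815), (0.04424780607223511, 0.014929071068763733), 7.054513454437256) 1026
flange 9134 ((0.5227850675582886, 0.06665077060461044), (0.10427524149417877, 0.06574584543704987), 7.907073020935059) 0.2121266315064267
```

View pics/w5.png

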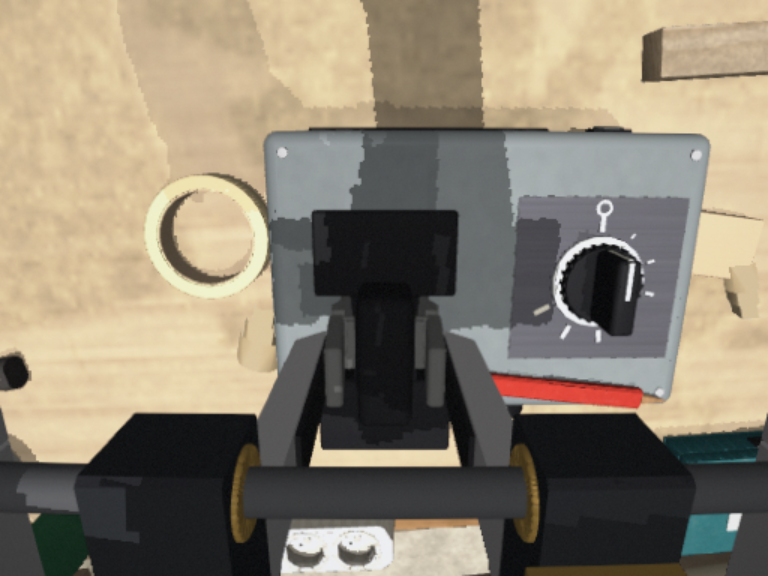

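View pics/s5.png

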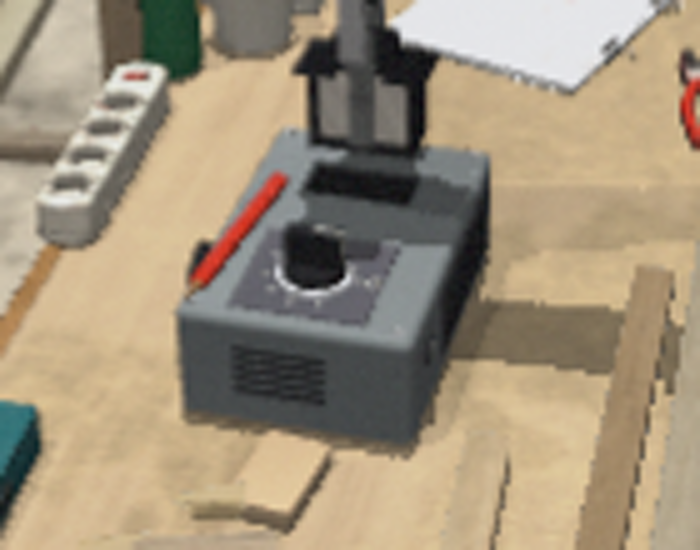

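View pics/t5.png

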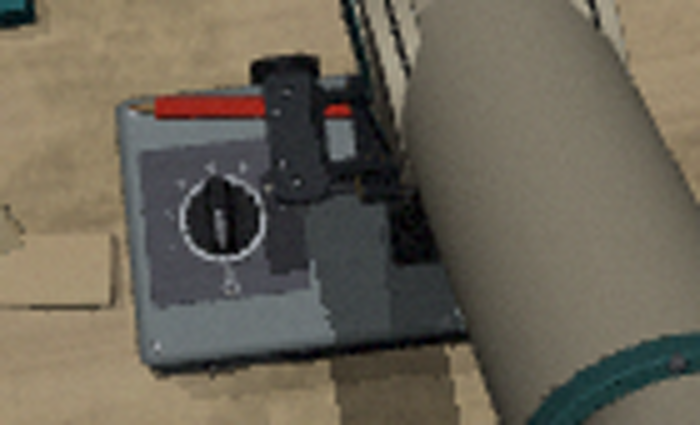

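The cassette is clear of the open slot: its lower edge is at z ≈ 0.14, the deck at 0.10. The pointer (631,280 in the wrist view; 220,230 in the top view) is at off, and the pencil lies as before. Final stillness check, then hand in.

```bash
python3 - <<'E'
from h import *
for i in range(3):
    s=sense(); print(s['clock'],np.round(s['eef_pos'],4),np.abs(s['joint_velocities']).max().round(4),s['gripper_width']); vision.camera('scene')
print(ticket.hand_in())
E
```

```text
9.5333 [0.525  0.0663 0.2194] 0.0023 0.04215558964915372
9.5833 [0.5251 0.0663 0.2195] 0.0041 0.042905451627943035
9.6333 [0.5252 0.0663 0.2196] 0.0024 0.042338497764638376
the job is handed in; nothing more can be done
None
```

I turned the dial to off, then pinched both catches and drew the cassette straight up out of its slot. I handed the job in at about 9.7 s, with the arm still holding it.

Last checks:
- **Dial:** the grip bar measured 7.5° just after the turn and 7.1° in the last, more oblique view. The extractor sits at about 8.0°, so the dial is within about 1° of off.
- **Cassette:** the jaw opening is 42–43 mm at 28 N, against 43 mm for fully pinched. By the scene camera the underside is about 4 cm above the deck. The tool is tilted about 0.4°.
- **Stillness:** joint speeds were at most 0.004 rad/s. The tool crept by about 0.2 mm over the last 0.1 s.
- **Surroundings:** the pencil looks unmoved in the last pictures, judged by eye. I saw no sign that the items next to the extractor had moved, but I didn't check the farther ones (pliers, chisel, tape measure) again. The highest force I read was about 3 N.

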